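# Dip the oil of the microscope's air compressor

### The arm

A 6-joint arm with a two-finger parallel gripper is mounted at the origin on the work surface. World frame = base frame: x ahead of the robot, y to its left, z up, the work surface at z = 0. Lengths are in m, angles in degrees, forces in N, time in s.
With the tool pointing down it reaches from about 0.4 to 0.825 m from the base axis. Payload 7 kg.
Tool frame: the origin (TCP) lies at the very end of the fingers, on their centre line; the grasp point (between the pads) lies 19 mm behind it; z points along the fingers, y is the line along which they close (so a half turn about z gives the same grasp; the last joint's range is limited). The gripper opens to 88 mm and grips with 3 to 60 N. Pads are 19 mm wide; open, the fingers measure 130 mm over their backs; the gripper's body (78 mm by 193 mm) begins 47 mm behind the grasp point.
Start: joints at [-60.04, 20.546, 0.682, 0, -70.136, -16.507], TCP at [0.157, -0.656, 0.199] pointing down, gripper open.
Joint ranges: [-176.03, 176.03], [-82.01, 121.73], [-58.28, 71.71], [-173.87, 95.51], [-174.79, -0.11], [-173.66, 173.66]. Speed limits (degrees/s): [136.94, 136.94, 172.46, 180, 180, 180].

### API

Orientations are given as [roll, pitch, yaw] about the fixed x, y, z axes, in that order (R = Rz(yaw) Ry(pitch) Rx(roll)).
In Python, from plant import ctrl gives the robot as it stands.
- The arm moves only by the tool carry_out, never from a script. Its argument "deltas" is a list that holds one entry, the list of rows, each a list of 5 numbers: the shift along the tool's x, y, z scaled (see below), then the turn about the tool's z scaled (see below), then the opening, from -1 (shut) to 1 (fully open). A call has 1 to 5 rows; each row is the pose to reach, as a shift and turn from the pose commanded when the call began, along the tool's axes at that moment, turning the shorter way round; what a row does not reach only later rows make up. The controller multiplies each number of a shift by 20 cm and each number of a turn by 2 pi rad. A row lasts 1/10 s, in which the tool goes at most 50 mm and 8.59 degrees, less where a joint would pass 70% of its speed; a pose out of reach is approached as far as the arm can. A call with a number of a shift or a turn outside -1 to 1 is refused whole. A call with a gripper value outside its range is refused whole. The fingers move at their own pace and stop on an object; the grip force is fixed at half the most. Time passes only in rows, so rows that repeat a pose let the fingers close. It gives the time, the measured TCP pose, the force, the opening and the grip force at its end, in the units of the state.
- ctrl.get_obs(): the state, without advancing time (a new reading comes with each control period).
- ctrl.snapshot(name): name is "scene" or "side" or "wrist"; returns a dict with "color" (480x640x3 uint8, red, green, blue), "camera_matrix" (3x3 intrinsics, pixels), "k1" (the pictures are not rectified: a ray, as slopes to the right and down, at radius r is drawn at 1 + k1 r^2 times it, then the intrinsics apply), "R" (3x3) and "t" (3): a world point X has camera coordinates R X + t. Camera axes: x right, y down, z forward; pixel columns grow to the right and rows downward; lengths in m; the calibration is good to about 2 mm. A picture is of the moment at which its call begins. There is no depth.
- ctrl.close_job(): hands the job in; it is judged then, once.
Trained networks look in a picture, given as the dict that the camera call returned (one of the last four; its "shot" number tells which), for a name from the list of things; names that differ only in an ending like _2 or _b are one class to them, and where a whole thing is asked for, a point or a joint stands for the part that bears it (a point fixed in the world has none). Each returns a list of dicts, best first, with "p" (0 to 1); they miss things now and then, are a little off and sometimes report something else, mostly with a low value. They report only what shows in the picture. A call takes as long as a camera call.
- ctrl.search_frame(picture, name): "centre" ([column, row] in pixels, amid what is visible of it).
- ctrl.silhouettes(picture, name): "mask" (480x640 bool, what is visible of it) and "centre" ([column, row] in pixels, amid what is visible of it).
- ctrl.spot_point(picture, name): "centre" ([column, row] in pixels: a listed point, or the origin of a listed thing).
The state is a dict: "clock": time; "joint_pos": joint angles; "qvel": joint speeds; "tau": joint torques, N m; "tool_pos": TCP position; "orientation": TCP orientation; "force": force on the tool from outside, world axes, zero at the start; "moment": the same for the moment, N m; "opening": finger opening in m; "gripper_force": force on a finger pad.
Only numpy, scipy, OpenCV 4.12 (cv2) and the standard library are available. Lean on these libraries where they do the work, as an engineer would, in place of code of your own. Each camera call takes 0.05 s, during which the arm holds its last target. There are 200 camera calls.

### The job

The oil dipstick of the bench air compressor has been wiped clean and laid on the pipette rest. Pick it up, push it down the compressor's slanting oil tube until its collar stops on the mouth of the tube, then draw it right out again, never letting it touch the bench and leaving the things around alone. Finish still holding it: keep the stick still and level in the gripper, marked side up, with its marked blade in the air over the drip tray and touching nothing else, so that the oil level can be read.

Things in the scene. Friction and masses are not known exactly. Their poses are not given: they have to be found in the camera images.
- dipstick_handle (a point): Middle of the dipstick's black ribbed bar handle (the part to grip, 60 mm long, 14 mm wide, 16 mm high), on the stick's axis. x runs along the stick to its tip, y across the 14 mm width, z out of the marked side. At the start the stick lies level on the rest, marked side up, axis 48 mm above the bench, the handle out beyond the rest's end with free air below and beside it.
- dipstick_collar (a point): Centre of the seat face (towards the tip) of the steel collar between handle and rod, 26 mm across, 6 mm thick; on the axis, 38 mm from the middle of the handle. Axes as for the handle. Beyond it a round rod, 6 mm thick, runs 98 mm and ends in a flat blade 22 mm long; the tip is 120 mm from this face.
- dipstick_blade (a point): Middle of the flat steel blade at the end of the stick, 7 mm wide and 3 mm thick, with dark level marks on its z side. On the axis, 109 mm from the collar's seat face and 11 mm short of the tip. Axes as for the handle.
- oil_tube: The compressor's fixed steel oil tube. Origin: centre of its mouth in the plane of the rim, 145 mm above the bench; z runs along the bore, out of the mouth, up and away from the machine at 45 degrees. Bore 11 mm, flared to 18 mm at the mouth, rim 23 mm across. It sticks 90 mm out of the crankcase. With the collar seated, the seat face is at this origin and the stick's x points along -z.
- compressor: The fixed aluminium and grey air compressor. Origin on the bench straight below the tube's mouth; x runs level from the mouth into the machine. Crankcase 110 mm wide, x = 65 to 185 mm, 140 mm high; on it the finned cylinder, x = 75 to 175 mm, up to 250 mm high, air filter out to y = -113 mm; behind it the motor, to x = 430 mm, 200 mm high.
- pipette_rest: The fixed white rest, 105 x 86 mm, origin under its middle on the bench. Two upright toothed end plates at x = -37.5 and +37.5 mm; slot floors 45 mm, tops of the teeth 54 mm above the bench. The dipstick lies in the middle slots along x, tip towards +x, and is lifted straight up.
- drip_tray: The fixed flat white enamelled tray, 200 mm along its x by 140 mm along its y, 22 mm high, open on top, walls 3 mm. Origin: centre of its underside, on the bench.
- dipstick: The dipstick as a whole, 186 mm long, about 50 g. Origin and axes those of the collar's seat face.
- oil_bottle_mid (a point): Bystander, to be left alone: upright oil bottle, 68 mm across and 180 mm high. The point is half-way up.
- slide_box_mid (a point): Bystander, to be left alone: flat blue box for microscope slides, 87 x 167 x 38 mm, lying on the bench. The point is its centre.
- screwdriver_grip (a point): Bystander, to be left alone: screwdriver, 170 mm long, lying on the bench. The point is on its handle.

How it is judged:
By the outcome, as a careful person would: the job done as asked, in the order asked, and still so for the second after the job is handed in, while the arm keeps its last pose, push and grip.
It also fails if it takes over 48 s, if anything falls off the work surface, if the arm or the gripper's body presses on something with over 40 N, if the wrist force passes 120 N, or if a joint passes its speed limit or range.

## Working session

There is one attempt and no reset: what is moved stays moved. The work goes in short steps, Python scripts to look and compute and a tool call to move; the robot and the scene stay as the last step left them, time stands still between calls to the robot, and variables do not carry over. Pictures are saved under pics/ and viewed, at most 10 in all, crops included, and the job is handed in when it is done.

Besides the shell and the picture viewer there is one more tool, called as name(argument=value, ...) on one line, values as JSON. carry_out: Moves the arm, as the interface text tells. Its arguments: {"type":"object","properties":{"deltas":{"type":"array"}},"required":["deltas"]}

```bash
mkdir -p pics; ls; cat > h.py <<'E'
import numpy as np, cv2
from plant import ctrl
NAMES=["dipstick_handle","dipstick_collar","dipstick_blade","oil_tube","compressor","pipette_rest","drip_tray","oil_bottle_mid","slide_box_mid","screwdriver_grip"]
def ray(s,px):
    K=s["camera_matrix"];d=np.array([(px[0]-K[0,2])/K[0,0],(px[1]-K[1,2])/K[1,1]])
    u=d.copy()
    for _ in range(20): u=d/(1+s["k1"]*(u@u))
    R=np.array(s["R"]);v=R.T@np.array([u[0],u[1],1]);return -R.T@np.array(s["t"]),v/np.linalg.norm(v)
def tri(rs):
    A=np.zeros((3,3));b=np.zeros(3)
    for o,v in rs:
        P=np.eye(3)-np.outer(v,v);A+=P;b+=P@o
    X=np.linalg.solve(A,b);return X,[np.linalg.norm(np.cross(X-o,v)) for o,v in rs]
def atz(r,z): o,v=r;return o+v*(z-o[2])/v[2]
def proj(s,X):
    c=np.array(s["R"])@X+s["t"];u=c[:2]/c[2];u=u*(1+s["k1"]*(u@u));K=s["camera_matrix"];return np.array([K[0,0]*u[0]+K[0,2],K[1,1]*u[1]+K[1,2]])
def save(s,n,crop=None,f=1):
    im=s["color"][:,:,::-1]
    if crop: im=im[crop[1]:crop[3],crop[0]:crop[2]]
    cv2.imwrite("pics/"+n,cv2.resize(im,None,fx=f,fy=f,interpolation=cv2.INTER_CUBIC))
E
python3 - <<'E'
from h import *
np.set_printoptions(precision=4,suppress=True)
o=ctrl.get_obs();print(o)
S={n:ctrl.snapshot(n) for n in("scene","side","wrist")}
for n in S: save(S[n],n+"0.png"); print(n,ctrl_pos:=-np.array(S[n]["R"]).T@S[n]["t"])
for N in NAMES:
    rs=[];out=[]
    for n in S:
        d=ctrl.spot_point(S[n],N)
        if d: out.append((n,np.round(d[0]["centre"]),round(d[0]["p"],2)));
        if d and d[0]["p"]>.4: rs.append(ray(S[n],d[0]["centre"]))
    print(N,out, tri(rs) if len(rs)>1 else "")
E
cd pics; python3 -c "
import cv2,numpy as np
a=[cv2.imread(f'{n}0.png') for n in('scene','side')]
"
```

```text
pics
{'clock': 0.0, 'joint_pos': array([-60.0399,  20.5912,   0.633 ,  -0.0188, -70.1355, -16.508 ]), 'qvel': array([-0.0056, -0.0106,  0.0197, -0.0394,  0.0067, -0.0478]), 'tau': array([  0.0001, -58.2723,  29.3053,   6.9972,   0.0069,  -0.0002]), 'tool_pos': array([ 0.1569, -0.656 ,  0.1979]), 'orientation': array([ 179.9051,   -0.0097, -166.5543]), 'force': array([-0.5264,  0.3367, -0.6002]), 'moment': array([ 0.0265,  0.0522, -0.055 ]), 'gripper_force': 0.0, 'opening': 0.08784117476158658}
scene [0.8599 0.3357 0.6401]
side [0.5352 0.5699 0.6535]
wrist [ 0.0778 -0.6743  0.3844]
dipstick_handle [('scene', array([377., 246.]), 0.8), ('side', array([367., 265.]), 0.67)] (array([ 0.4962, -0.0127,  0.0654]), [np.float64(0.00020844583460503496), np.float64(0.00020844583460509364)])
dipstick_collar [('side', array([349., 267.]), 0.69)] 
dipstick_blade [('scene', array([329., 303.]), 0.77), ('side', array([282., 287.]), 0.93)] (array([0.6229, 0.0302, 0.0558]), [np.float64(0.0014467561194713842), np.float64(0.0014467561194714108)])
oil_tube [('side', array([362., 328.]), 0.53)] 
compressor
[... 176 characters left out ...]
0.0016985846954378756), np.float64(0.001698584695437999)])
drip_tray [('scene', array([288., 215.]), 0.84), ('side', array([337., 208.]), 0.89)] (array([ 0.5493, -0.2068,  0.0099]), [np.float64(0.004661391646426916), np.float64(0.004661391646426849)])
oil_bottle_mid [('side', array([168., 302.]), 0.86)] 
slide_box_mid [('scene', array([186., 251.]), 0.96), ('side', array([228., 201.]), 0.69)] (array([ 0.7532, -0.2178,  0.0178]), [np.float64(0.002323912329085099), np.float64(0.0023239123290850114)])
screwdriver_grip [('scene', array([417., 226.]), 0.67), ('side', array([280., 286.]), 0.61)] (array([0.59  , 0.1534, 0.2553]), [np.float64(0.043453850429888426), np.float64(0.043453850429888315)])
```

View pics/scene0.png

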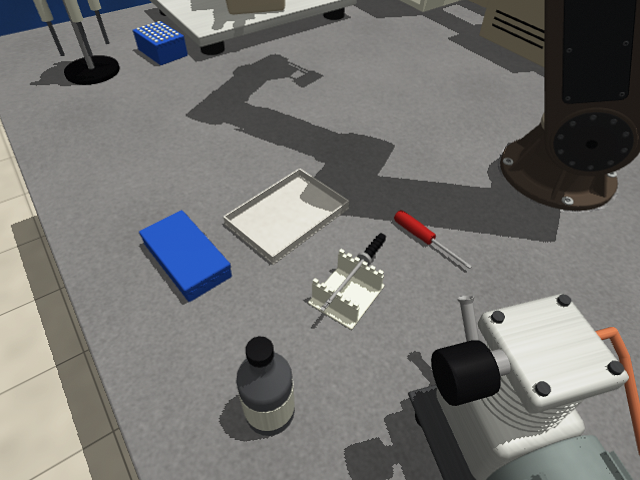

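View pics/side0.png

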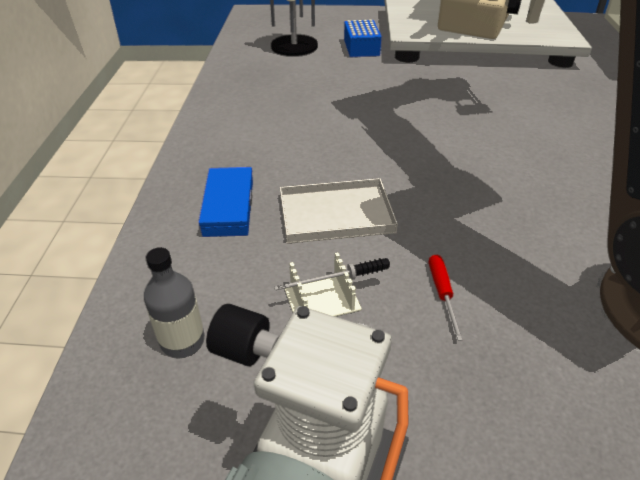

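The scene view shows the stick on the rest (handle at about 377,246, tip at about 318,325) and the tube mouth at about (465,298). In the side view the cylinder hides the tube. I'm moving above the rest to look from nearer.

carry_out(deltas=[[[-0.79,0.85,-0.17,0,1],[-0.79,0.85,-0.17,0,1],[-0.79,0.85,-0.17,0,1],[-0.79,0.85,-0.17,0,1],[-0.79,0.85,-0.17,0,1]]])

```text
clock: 2.15
tool_pos: [0.2721, -0.4523, 0.2337]
orientation: [-179.9, 0.1, -166.5]
force: [0.6, 0.1, 0.4]
opening: 0.0877
gripper_force: 0.0
```

carry_out(deltas=[[[-0.79,0.85,-0.17,0,1],[-0.79,0.85,-0.17,0,1],[-0.79,0.85,-0.17,0,1],[-0.79,0.85,-0.17,0,1],[-0.79,0.85,-0.17,0,1]]])

```text
clock: 2.65
tool_pos: [0.3863, -0.25, 0.2679]
orientation: [-180.0, 0.1, -166.5]
force: [-0.2, -0.3, 0.6]
opening: 0.0879
gripper_force: 0.0
```

carry_out(deltas=[[[-0.79,0.85,-0.17,-0.0144,1],[-0.79,0.85,-0.17,-0.0144,1],[-0.79,0.85,-0.17,-0.0144,1],[-0.79,0.85,-0.17,-0.0144,1],[-0.79,0.85,-0.17,-0.0144,1]]])

```text
clock: 3.15
tool_pos: [0.5005, -0.0475, 0.3016]
orientation: [-180.0, 0.1, -161.3]
force: [0.3, -0.7, 0.6]
opening: 0.0876
gripper_force: 0.0
```

```bash
cat >> h.py <<'E'
def look(names,views,tag,pts=None):
    S={n:ctrl.snapshot(n) for n in views}
    for n in S: save(S[n],f"{n}{tag}.png")
    for N in names:
        rs=[];out=[]
        for n in S:
            d=ctrl.spot_point(S[n],N)
            if d: out.append((n,np.round(d[0]["centre"],1).tolist(),round(d[0]["p"],2)))
            if d and d[0]["p"]>.3: rs.append(ray(S[n],d[0]["centre"]))
        print(N,out,[np.round(q,4).tolist() for q in tri(rs)] if len(rs)>1 else "")
    return S
def st():
    o=ctrl.get_obs();print(round(o["clock"],2),"q",np.round(o["joint_pos"],1),"tcp",np.round(o["tool_pos"],4),"rpy",np.round(o["orientation"],2),"F",np.round(o["force"],1),"M",np.round(o["moment"],2),"open",round(o["opening"],4),"g",round(o["gripper_force"],1));return o
def go(p,yaw,tcp=None):
    o=ctrl.get_obs();a=np.radians(o["orientation"][2]);d=np.array(p)-(o["tool_pos"] if tcp is None else tcp)
    x=np.array([np.cos(a),np.sin(a),0]);y=np.array([np.sin(a),-np.cos(a),0])
    t=-((yaw-o["orientation"][2]+180)%360-180)/360
    print("move",np.round([d@x/.2,d@y/.2,-d[2]/.2,t],4),"mm",round(1000*np.linalg.norm(d)))
E
python3 - <<'E'
from h import *
np.set_printoptions(precision=4,suppress=True)
st()
S=look(NAMES,("scene","side","wrist"),"1")
print(atz(ray(S["scene"],(465,298)),.145),-np.array(S["wrist"]["R"]).T@S["wrist"]["t"],np.array(S["wrist"]["R"]).T[:,2])
E
```

```text
3.15 q [ 17.    1.  -10.6   0.  -78.4 -88.3] tcp [ 0.5005 -0.0475  0.3016] rpy [-179.99    0.08 -161.28] F [ 0.3 -0.7  0.6] M [-0.1  -0.08 -0.01] open 0.0876 g 0.0
dipstick_handle [('scene', [374.9, 243.0], 0.78), ('side', [370.7, 266.4], 0.72), ('wrist', [341.4, 191.2], 0.93)] [[0.4886, -0.0251, 0.0523], [0.0023, 0.0023, 0.0001]]
dipstick_collar [('scene', [364.6, 263.3], 0.89), ('side', [352.6, 268.2], 0.97), ('wrist', [338.5, 218.9], 0.77)] [[0.5223, -0.0136, 0.048], [0.0074, 0.0069, 0.0037]]
dipstick_blade [('scene', [330.7, 303.4], 0.6), ('side', [281.1, 288.4], 0.92), ('wrist', [170.8, 312.2], 0.71)] [[0.6429, -0.0593, 0.0495], [0.0856, 0.0667, 0.148]]
oil_tube [('scene', [466.6, 298.6], 0.73), ('side', [361.9, 324.8], 0.59), ('wrist', [502.0, 274.4], 0.71)] [[0.5063, 0.1679, 0.1434], [0.0016, 0.0027, 0.0021]]
compressor [] 
pipette_rest [('scene', [347.1, 295.4], 0.72), ('side', [320.5, 298.1], 0.97), ('wrist', [340.0, 239.6], 0.94)] [[0.5663, 0.0037, 0.0009], [0.0011, 0.0011, 0.0006]]
drip_tray [('scene', [285.8, 217.4], 0.61), ('side', [333.0, 210.9], 0.7), ('wrist', [208.3, 184.2], 0.97)] [[0.5529, -0.2072, 0.0027], [0.0033, 0.005, 0.0058]]
oil_bottle_mid [('side', [168.8, 301.7], 0.61), ('wrist', [342.9, 291.9], 0.16)] 
slide_box_mid [('scene', [190.0, 251.5], 0.69), ('side', [225.1, 200.7], 0.67), ('wrist', [171.8, 311.9], 0.93)] [[0.7528, -0.2051, 0.0289], [0.0036, 0.0045, 0.0019]]
screwdriver_grip [('side', [336.2, 209.7], 0.55), ('wrist', [362.2, 104.3], 0.72)] [[0.4691, -0.0395, 0.1634], [0.0774, 0.0774]]
[0.5085 0.1683 0.145 ] [ 0.4241 -0.0725  0.4874] [ 0.2853  0.0984 -0.9534]
```

View pics/wrist1.png

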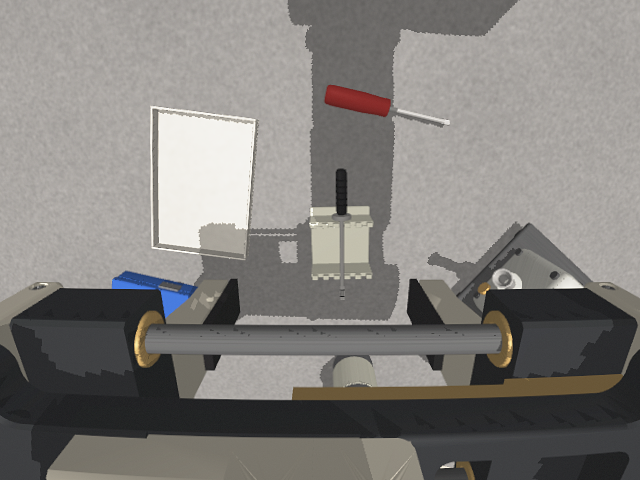

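The wrist view shows the handle at (341,191), the stick running straight down the picture to its tip at (342,297), and the tube mouth near (505,280). The tool is therefore aligned with the stick. I'm going lower over the handle for a second wrist look.

carry_out(deltas=[[[0.02,0.12,0.6,0,1],[0.02,0.12,0.6,0,1],[0.02,0.12,0.6,0,1],[0.02,0.12,0.6,0,1]]])

```text
clock: 5.2
tool_pos: [0.4854, -0.0289, 0.1778]
orientation: [180.0, -0.4, -161.3]
force: [0.5, -0.8, 0.1]
opening: 0.0875
gripper_force: 0.0
```

```bash
python3 - <<'E'
from h import *
o=st()
S=look(["dipstick_handle","dipstick_collar","dipstick_blade","pipette_rest"],("scene","side","wrist"),"2")
w=S["wrist"]
P={}
for N in ["dipstick_handle","dipstick_collar","dipstick_blade"]:
    d=ctrl.spot_point(w,N)
    if d: P[N]=atz(ray(w,d[0]["centre"]),.048);print(N,P[N])
h=P["dipstick_handle"]
for N in P: print(N,np.degrees(np.arctan2(*(P[N]-h)[1::-1])),np.linalg.norm(P[N]-h))
go([h[0],h[1],.029],-161.3)
E
```

```text
5.2 q [ 19.8   3.7 -24.   -0.1 -62.7 -91.1] tcp [ 0.4854 -0.0289  0.1778] rpy [ 179.96   -0.35 -161.35] F [ 0.5 -0.8  0.1] M [-0.02 -0.02 -0.04] open 0.0875 g 0.0
dipstick_handle [('scene', [378.2, 242.4], 0.91), ('side', [368.8, 266.6], 0.64), ('wrist', [325.5, 216.8], 0.9)] [[0.4873, -0.024, 0.0532], [0.0048, 0.0058, 0.0025]]
dipstick_collar [('scene', [362.6, 263.6], 0.77), ('side', [350.4, 269.6], 0.73), ('wrist', [323.6, 255.1], 0.77)] [[0.5245, -0.0135, 0.0463], [0.0055, 0.0053, 0.0018]]
dipstick_blade [('scene', [327.2, 301.0], 0.74), ('side', [281.1, 288.8], 0.79)] [[0.6233, 0.0258, 0.0506], [0.0041, 0.0041]]
pipette_rest [('scene', [346.6, 295.6], 0.64), ('side', [322.9, 298.8], 0.62), ('wrist', [323.4, 274.7], 0.64)] [[0.5651, 0.0006, -0.0033], [0.0018, 0.0019, 0.0025]]
dipstick_handle [ 0.48729146 -0.02568307  0.048     ]
dipstick_collar [ 0.52543306 -0.01469382  0.048     ]
dipstick_handle 0.0 0.0
dipstick_collar 16.072595548170312 0.03969313382309897
move [-2.000e-03  1.530e-02  7.592e-01 -2.000e-04] mm 152
```

View pics/wrist2.png

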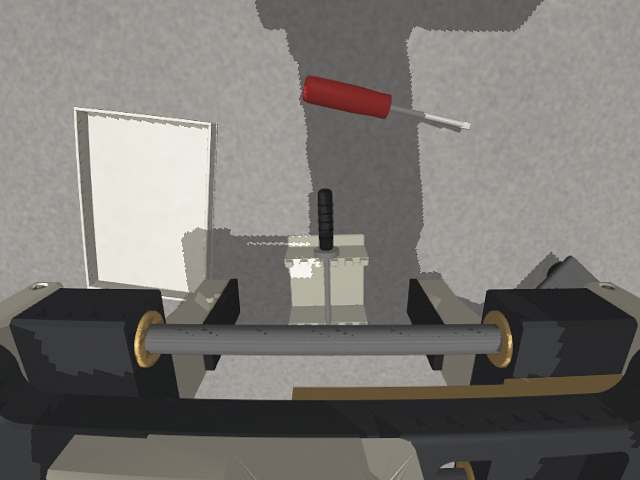

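Handle at (325,217), with the stick still vertical in the picture. I'm going down and closing.

carry_out(deltas=[[[0,0.015,0.25,0,1],[0,0.015,0.5,0,1],[0,0.015,0.7,0,1],[0,0.015,0.745,0,1],[0,0.015,0.745,0,1]]])

```text
clock: 6.6
tool_pos: [0.4863, -0.0262, 0.0311]
orientation: [-180.0, -0.2, -161.3]
force: [-0.6, -0.3, 1.1]
opening: 0.0876
gripper_force: 0.0
```

carry_out(deltas=[[[0,0,0,0,-1],[0,0,0,0,-1],[0,0,0,0,-1],[0,0,0,0,-1],[0,0,0,0,-1]]])

```text
clock: 7.1
tool_pos: [0.4873, -0.0258, 0.0325]
orientation: [180.0, 0.1, -161.4]
force: [1.5, 1.1, -0.0]
opening: 0.0535
gripper_force: 0.0
```

carry_out(deltas=[[[0,0,0,0,-1],[0,0,0,0,-1],[0,0,0,0,-1]]])

```text
clock: 7.4
tool_pos: [0.4869, -0.0259, 0.0318]
orientation: [180.0, -0.0, -161.4]
force: [-0.2, -0.1, -0.3]
opening: 0.0291
gripper_force: 0.0
```

```bash
python3 - <<'E'
from h import *
st()
S=look(["dipstick_handle","dipstick_collar","dipstick_blade"],("scene","side","wrist"),"3")
E
```

```text
7.4 q [ 20.1  13.5 -34.9  -0.  -41.7 -91.5] tcp [ 0.4869 -0.0259  0.0318] rpy [ 1.8000e+02 -1.0000e-02 -1.6136e+02] F [-0.2 -0.1 -0.3] M [-0.03  0.07 -0.  ] open 0.0291 g 0.0
dipstick_handle [('scene', [375.6, 244.5], 0.95), ('side', [371.3, 264.7], 0.62), ('wrist', [317.3, 285.3], 0.74)] [[0.4874, -0.0271, 0.0502], [0.0019, 0.0014, 0.001]]
dipstick_collar [('scene', [362.4, 260.5], 0.68), ('side', [351.0, 268.7], 0.88), ('wrist', [320.7, 345.0], 0.55)] [[0.5228, -0.0143, 0.0495], [0.0036, 0.0038, 0.0004]]
dipstick_blade [('scene', [329.8, 302.6], 0.84), ('side', [278.4, 287.8], 0.87)] [[0.626, 0.0358, 0.0626], [0.0032, 0.0032]]
```

carry_out(deltas=[[[0,0,0.01,0,-1],[0,0,0.01,0,-1],[0,0,0.01,0,-1],[0,0,0.01,0,-1],[0,0,0.01,0,-1]]])

```text
clock: 8.5
tool_pos: [0.487, -0.0259, 0.0299]
orientation: [-180.0, -0.0, -161.4]
force: [-0.1, -0.8, 0.5]
opening: -0.0
gripper_force: 0.0
```

carry_out(deltas=[[[0,0,-0.05,0,-1],[0,0,-0.15,0,-1],[0,0,-0.4,0,-1],[0,0,-0.65,0,-1],[0,0,-0.9,0,-1]]])

```text
clock: 9.0
tool_pos: [0.4864, -0.0261, 0.2128]
orientation: [-180.0, 0.0, -161.4]
force: [1.8, 1.1, 0.3]
opening: 0.0005
gripper_force: 0.0
```

```bash
python3 - <<'E'
from h import *
st()
S=look(["dipstick_handle","dipstick_collar","dipstick_blade","oil_tube"],("scene","side","wrist"),"4")
save(S["scene"],"scene4c.png",(260,150,460,330),4)
E
```

```text
9.0 q [ 20.1   2.  -21.1   0.  -66.9 -91.5] tcp [ 0.4864 -0.0261  0.2128] rpy [-1.7999e+02  2.0000e-02 -1.6136e+02] F [1.8 1.1 0.3] M [ 0.13 -0.27  0.01] open 0.0005 g 0.0
dipstick_handle [('scene', [377.9, 244.6], 0.75), ('side', [369.7, 263.2], 0.65), ('wrist', [324.4, 205.1], 0.89)] [[0.4883, -0.023, 0.0559], [0.0035, 0.0038, 0.0023]]
dipstick_collar [('scene', [365.6, 264.3], 0.77), ('side', [349.6, 268.0], 0.81), ('wrist', [320.9, 238.9], 0.9)] [[0.524, -0.0122, 0.0487], [0.0086, 0.0061, 0.0036]]
dipstick_blade [('scene', [328.3, 304.3], 0.78), ('side', [279.7, 288.5], 0.87)] [[0.6256, 0.0317, 0.0548], [0.0019, 0.0019]]
oil_tube [('scene', [468.0, 296.8], 0.61), ('side', [363.2, 326.2], 0.56), ('wrist', [519.9, 315.5], 0.53)] [[0.5057, 0.168, 0.1441], [0.0023, 0.0012, 0.0016]]
```

View pics/wrist4.png

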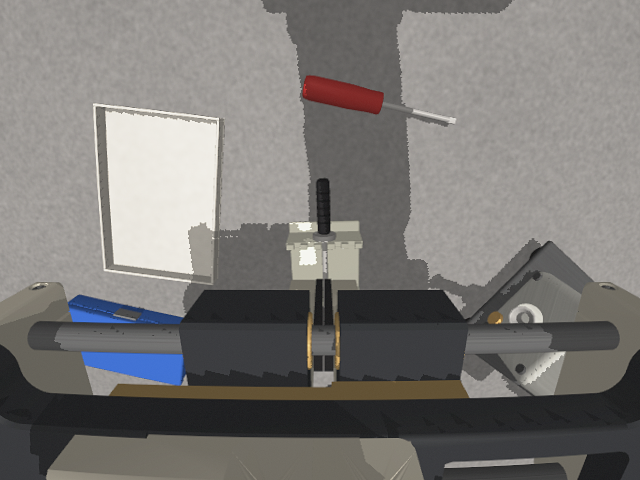

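```bash
python3 - <<'E'
from h import *
o=ctrl.get_obs()
w=ctrl.snapshot("wrist")
t=o["tool_pos"]
print("tcp px",proj(w,t),"grasp px",proj(w,t+[0,0,.019]))
a=np.radians(o["orientation"][2]);R=np.array([[np.cos(a),np.sin(a),0],[np.sin(a),-np.cos(a),0],[0,0,-1]])
print("cam in tool",R.T@(-np.array(w["R"]).T@w["t"]-t), "axis",R.T@np.array(w["R"]).T[:,2])
E
```

```text
tcp px [321.42100557 272.50688107] grasp px [321.28882222 286.53588645]
cam in tool [ 0.08102812  0.00078742 -0.18638557] axis [-0.30019999  0.000971    0.95387579]
```

View pics/wrist3.png

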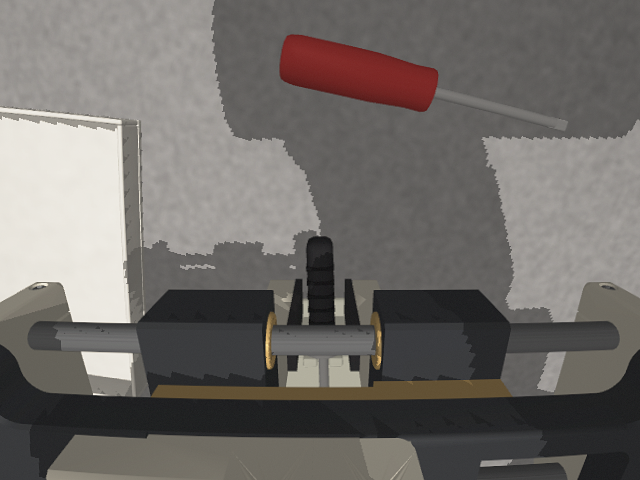

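The earlier wrist picture had the handle straddled (col 320) at a 29 mm opening, yet the fingers then shut to 0 and the stick stayed on the rest. I'm looking closer at the fingers.

```bash
python3 - <<'E'
import cv2
a=cv2.imread("pics/wrist4.png")[165:395,240:410];b=cv2.imread("pics/wrist3.png")[165:395,240:410]
cv2.imwrite("pics/c1.png",cv2.resize(cv2.hconcat([b,a]),None,fx=2.3,fy=2.3,interpolation=cv2.INTER_CUBIC))
E
```

```text
(no output)
```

View pics/c1.png

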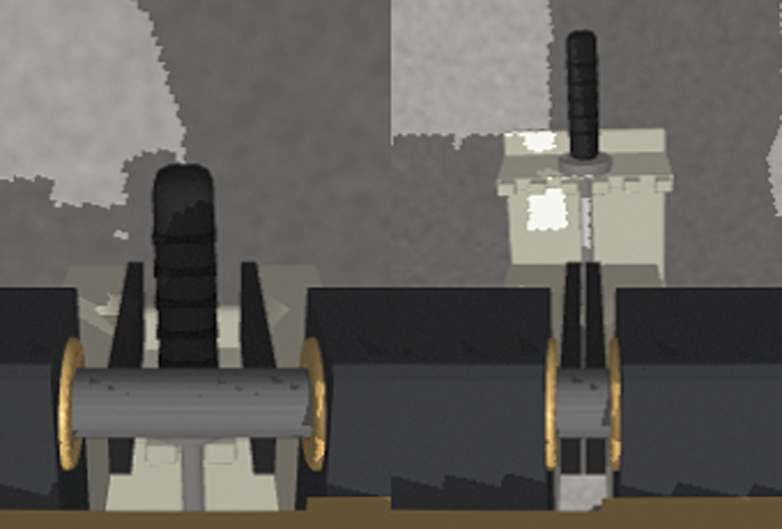

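```bash
python3 - <<'E'
from h import *
o=st()
w=ctrl.snapshot("wrist")
print(w["camera_matrix"],w["k1"])
t=o["tool_pos"];a=np.radians(o["orientation"][2]);R=np.array([[np.cos(a),np.sin(a),0],[np.sin(a),-np.cos(a),0],[0,0,-1]])
for X in ([.0095,.0146,0],[.0095,-.0146,0],[.0095,.0146,-.019],[-.0095,.0146,0],[.0095,.0146,-.04]): print(X,proj(w,t+R@np.array(X)))
E
```

```text
9.8 q [ 20.1   2.2 -21.3   0.  -66.6 -91.5] tcp [ 0.4869 -0.0259  0.2096] rpy [-1.8000e+02 -3.0000e-02 -1.6136e+02] F [-0.3  0.  -0.3] M [-0.01  0.04 -0.05] open 0.0002 g 0.0
[[339.84008347   0.         323.08146418]
 [  0.         339.84008347 236.65279931]
 [  0.           0.           1.        ]] -0.059495596371577225
[0.0095, 0.0146, 0] [346.22633281 257.54828645]
[0.0095, -0.0146, 0] [296.45414143 257.53833645]
[0.0095, 0.0146, -0.019] [348.56196453 270.32678385]
[-0.0095, 0.0146, 0] [345.54189133 286.94177387]
[0.0095, 0.0146, -0.04] [351.74341584 287.76279919]
```

The finger tips show at about (302,279) and (345,279). Their spread puts those corners roughly 20 mm nearer the camera than the TCP should be, so I closed on the rounded top of the handle. I'm retrying about 18 mm lower.

carry_out(deltas=[[[0,0,0.05,0,1],[0,0,0.1,0,1],[0,0,0.15,0,1],[0,0,0.25,0,1],[0,0,0.35,0,1]]])

```text
clock: 10.35
tool_pos: [0.4867, -0.0259, 0.1386]
orientation: [180.0, 0.0, -161.4]
force: [-0.1, -0.5, -0.5]
opening: 0.0348
gripper_force: 0.0
```

carry_out(deltas=[[[0,0,0,0,1],[0,0,0.1,0,1],[0,0,0.25,0,1],[0,0,0.45,0,1],[0,0,0.55,0,1]]])

```text
clock: 10.85
tool_pos: [0.4858, -0.0262, 0.0279]
orientation: [180.0, -0.1, -161.4]
force: [0.1, 0.9, 0.8]
opening: 0.0751
gripper_force: 0.0
```

carry_out(deltas=[[[0,0,0.06,0,1],[0,0,0.085,0,1],[0,0,0.085,0,-1],[0,0,0.085,0,-1],[0,0,0.085,0,-1]]])

```text
clock: 11.35
tool_pos: [0.4877, -0.0256, 0.0138]
orientation: [-180.0, 0.1, -161.4]
force: [0.0, 0.0, 0.3]
opening: 0.0688
gripper_force: 0.0
```

carry_out(deltas=[[[0,0,0,0,-1],[0,0,0,0,-1],[0,0,0,0,-1],[0,0,0,0,-1],[0,0,0,0,-1]]])

```text
clock: 11.85
tool_pos: [0.487, -0.0259, 0.0129]
orientation: [-180.0, 0.0, -161.4]
force: [-0.2, -0.0, -0.4]
opening: 0.0291
gripper_force: 0.0
```

carry_out(deltas=[[[0,0,0,0,-1],[0,0,0,0,-1]]])

```text
clock: 12.05
tool_pos: [0.4869, -0.0259, 0.0128]
orientation: [-180.0, -0.0, -161.4]
force: [-1.3, -1.4, -0.2]
opening: 0.0136
gripper_force: 30.1
```

Gripped: 13.6 mm opening, 30 N. Lifting straight up.

carry_out(deltas=[[[0,0,-0.05,0,-1],[0,0,-0.15,0,-1],[0,0,-0.4,0,-1],[0,0,-0.65,0,-1],[0,0,-0.9,0,-1]]])

```text
clock: 12.55
tool_pos: [0.4862, -0.0261, 0.1956]
orientation: [180.0, 0.0, -161.4]
force: [1.3, 0.4, -0.1]
opening: 0.0138
gripper_force: 30.0
```

```bash
python3 - <<'E'
from h import *
o=st()
S=look(["dipstick_handle","dipstick_collar","dipstick_blade","oil_tube","compressor"],("scene","side","wrist"),"5")
a=np.radians(o["orientation"][2]);t=o["tool_pos"];R=np.array([[np.cos(a),np.sin(a),0],[np.sin(a),-np.cos(a),0],[0,0,-1]])
E
cd pics; python3 -c "
import cv2
a=cv2.imread('scene5.png')[100:400,200:600];b=cv2.imread('wrist5.png')[150:450,240:640]
cv2.imwrite('c2.png',cv2.hconcat([a,b]))"
```

```text
12.55 q [ 20.1   2.7 -22.6  -0.  -64.7 -91.5] tcp [ 0.4862 -0.0261  0.1956] rpy [ 180.      0.   -161.36] F [ 1.3  0.4 -0.1] M [ 0.07 -0.27  0.01] open 0.0138 g 30.0
dipstick_handle [('scene', [390.7, 159.8], 0.61), ('side', [376.6, 166.4], 0.56), ('wrist', [318.5, 303.1], 0.73)] [[0.4909, -0.0239, 0.238], [0.0047, 0.0029, 0.0028]]
dipstick_collar [('scene', [375.8, 180.5], 0.6), ('side', [352.3, 169.6], 0.64), ('wrist', [322.1, 364.5], 0.67)] [[0.5268, -0.0102, 0.2352], [0.0082, 0.0068, 0.0024]]
dipstick_blade [('scene', [332.1, 224.1], 0.66), ('side', [266.8, 186.6], 0.61)] [[0.6324, 0.0402, 0.2477], [0.0018, 0.0018]]
oil_tube [('scene', [465.7, 296.4], 0.72), ('side', [364.4, 323.2], 0.45), ('wrist', [531.2, 327.3], 0.53)] [[0.506, 0.1662, 0.1458], [0.001, 0.001, 0.0004]]
compressor [('scene', [467.6, 293.9], 0.28)]
```

View pics/c2.png

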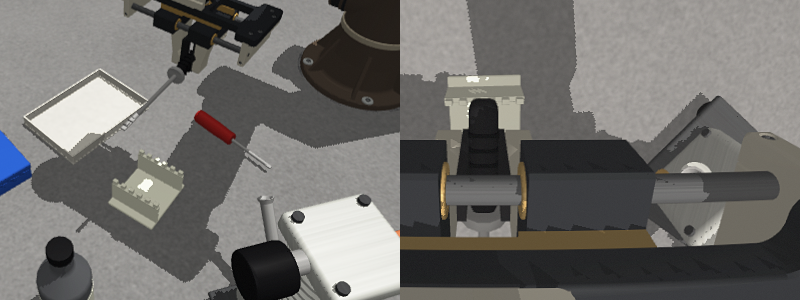

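The stick is held level. The scene crop shows it clear of the rest, and the wrist crop shows the collar below the shaft. Next is the compressor's heading, from the four head bolts: scene (498,317), (564,300), (616,368), (542,388), and side (303,313), (378,336), (350,404), (268,374).

```bash
python3 - <<'E'
from h import *
np.set_printoptions(precision=4,suppress=True)
S={n:ctrl.snapshot(n) for n in("scene","side")}
B={"scene":[(498,317),(564,300),(616,368),(542,388)],"side":[(303,313),(378,336),(350,404),(268,374)]}
# order: scene bolts to (filter-side front, far front, far back, filter back)
X=[]
for i in range(4):
    x,e=tri([ray(S["scene"],B["scene"][i]),ray(S["side"],B["side"][i])]);X.append(x);print(x,e)
X=np.array(X)
# front edge = 0->1, back edge = 3->2 ; sides 0->3, 1->2
for a,b in((0,1),(3,2),(0,3),(1,2)): d=X[b]-X[a];print(a,b,np.degrees(np.arctan2(d[1],d[0])),np.linalg.norm(d[:2]))
m=X.mean(0);T=np.array([.506,.1675]);d=m[:2]-T;print("mouth->head centre",np.degrees(np.arctan2(d[1],d[0])),np.linalg.norm(d),m)
E
```

```text
[0.5709 0.2371 0.2476] [np.float64(5.8686880182773915e-05), np.float64(5.868688018257366e-05)]
[0.4991 0.2615 0.2481] [np.float64(0.0003034394025329552), np.float64(0.00030343940253292547)]
[0.524  0.3338 0.2483] [np.float64(0.0003684896237294565), np.float64(0.000368489623729455)]
[0.5961 0.3081 0.2481] [np.float64(4.444353462974281e-05), np.float64(4.4443534629731526e-05)]
0 1 161.28399014158893 0.07580512042190528
3 2 160.3592463910714 0.07658732899102236
0 3 70.4135483891886 0.07532774445286486
1 2 71.0054979028022 0.07655600844860257
mouth->head centre 70.55527050770876 0.12474697599065893 [0.5475 0.2851 0.248 ]
```

The heading is 70.8° and the mouth is at (0.506, 0.167, 0.145); the head centre 125 mm from it agrees with the text. The tool can only turn about its own z, so the stick must pivot in the pads. I'll put the level tip into the flare under its upper lip, raise the handle in an arc to 45°, then push in. First I line up in front of the mouth.

carry_out(deltas=[[[0.2,0.1,0,-0.02,-1],[0.2,0.1,0,-0.04,-1],[0.2,0.1,0,-0.06,-1],[0.2,0.1,0,-0.08,-1],[0.2,0.1,0,-0.1,-1]]])

```text
clock: 14.05
tool_pos: [0.4426, -0.0197, 0.1931]
orientation: [-180.0, 0.0, -125.1]
force: [0.3, -0.2, -0.4]
opening: 0.0137
gripper_force: 30.0
```

```bash
cat >> h.py <<'E'
M=np.array([.5064,.1671,.145]);YAW=70.8;D=np.array([np.cos(np.radians(YAW)),np.sin(np.radians(YAW)),0]);ZG=.0352
def H(tip_s,tip_z,th,L=.158):   # TCP for tip at (s,z) rel. mouth, stick tilted th deg down
    th=np.radians(th);p=M+D*(tip_s-L*np.cos(th));p[2]+=tip_z+L*np.sin(th)-ZG;return p
E
python3 - <<'E'
from h import *
st()
p=H(-.04,-.002,0);print(p);go(p,YAW-180)
E
```

```text
14.05 q [ 23.1  -1.8 -27.5   0.  -64.2 -58.2] tcp [ 0.4426 -0.0197  0.1931] rpy [-1.7998e+02  3.0000e-02 -1.2506e+02] F [ 0.3 -0.2 -0.4] M [-0.04  0.07 -0.01] open 0.0137 g 30.0
[ 0.4412844  -0.01988652  0.1078    ]
move [ 0.0048  0.0049  0.4264 -0.044 ] mm 85
```

carry_out(deltas=[[[0,0.005,0.1,-0.022,-1],[0.005,0.005,0.3,-0.044,-1],[0.005,0.005,0.4,-0.044,-1],[0.005,0.005,0.427,-0.044,-1],[0.005,0.005,0.427,-0.044,-1]]])

```text
clock: 14.55
tool_pos: [0.4411, -0.0201, 0.1073]
orientation: [180.0, -0.1, -109.5]
force: [0.1, 0.1, 0.2]
opening: 0.0138
gripper_force: 30.0
```

```bash
python3 - <<'E'
from h import *
o=st()
S=look(["dipstick_blade","dipstick_collar","oil_tube"],("scene","wrist"),"6")
s=S["scene"];t=o["tool_pos"];a=np.radians(o["orientation"][2]);e=-np.array([np.cos(a),np.sin(a),0]);g=t+[0,0,ZG]
print("mouth px",proj(s,M),"blade px",proj(s,g+e*.147),"tip",proj(s,g+e*.158),"collar",proj(s,g+e*.038))
save(s,"c3.png",(330,170,530,320),4)
p=H(.006,-.002,0);go(p,YAW-180)
E
```

```text
14.55 q [ 23.1   3.2 -35.    0.  -51.9 -42.7] tcp [ 0.4411 -0.0201  0.1073] rpy [ 1.7996e+02 -6.0000e-02 -1.0955e+02] F [0.1 0.1 0.2] M [0.01 0.11 0.01] open 0.0138 g 30.0
dipstick_blade [('scene', [447.1, 269.3], 0.76)] 
dipstick_collar [('scene', [405.4, 197.7], 0.5), ('wrist', [321.7, 365.5], 0.81)] [[0.4547, -0.0017, 0.1624], [0.0059, 0.0059]]
oil_tube [('scene', [465.1, 298.9], 0.87)] 
mouth px [465.47452645 296.62057067] blade px [446.8180593  267.66702266] tip [450.39085512 273.88140678] collar [415.39221552 212.97931747]
move [-0.2291  0.0027  0.0014 -0.0009] mm 46
```

View pics/c3.png

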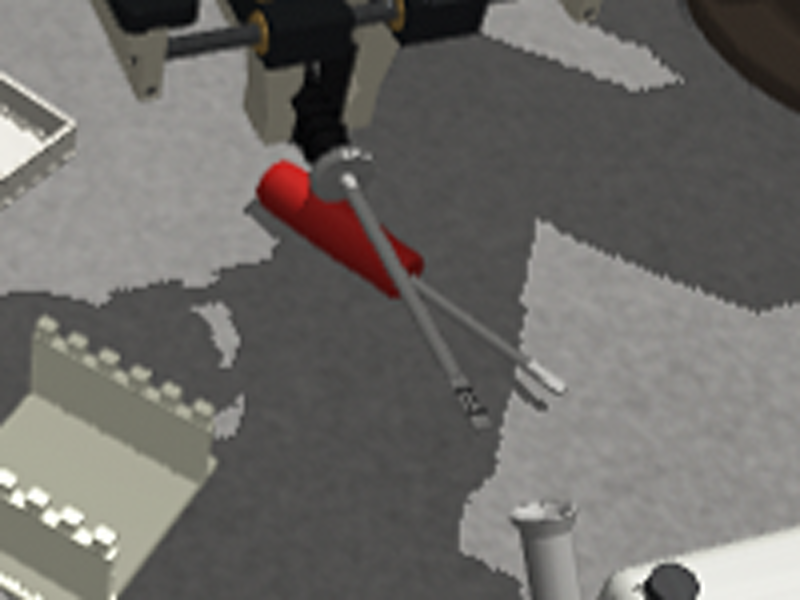

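The tip is at about (450,276) and the mouth at about (466,298), within 1–2 px of prediction, with the tip perhaps 1–2 mm low. Driving the tip into the flare.

carry_out(deltas=[[[-0.1,0.003,-0.01,0,-1],[-0.17,0.003,-0.01,0,-1],[-0.2,0.003,-0.01,0,-1],[-0.225,0.003,-0.01,0,-1],[-0.23,0.003,-0.01,0,-1]]])

```text
clock: 15.45
tool_pos: [0.4561, 0.024, 0.1093]
orientation: [180.0, -0.0, -109.5]
force: [-0.1, 0.2, -0.5]
opening: 0.0136
gripper_force: 30.0
```

```bash
python3 - <<'E'
from h import *
st()
for th,s,z in((8,.006,-.002),(18,.007,-.004),(30,.008,-.006),(38,.009,-.008),(45,.010,-.010)):
    go(H(s,z,th),YAW-180)
E
```

```text
15.45 q [ 27.8   4.6 -33.1  -0.  -52.3 -47.3] tcp [0.4561 0.024  0.1093] rpy [ 1.7999e+02 -1.0000e-02 -1.0949e+02] F [-0.1  0.2 -0.5] M [-0.02  0.09  0.03] open 0.0136 g 30.0
move [-0.0063 -0.0022 -0.1024 -0.0008] mm 21
move [-0.0423 -0.002  -0.2266 -0.0008] mm 46
move [-0.1145 -0.0017 -0.3674 -0.0008] mm 77
move [-0.1811 -0.0013 -0.4488 -0.0008] mm 97
move [-0.25   -0.001  -0.511  -0.0008] mm 114
```

carry_out(deltas=[[[-0.006,-0.002,-0.05,0,-1],[-0.006,-0.002,-0.1,0,-1],[-0.02,-0.002,-0.16,0,-1],[-0.042,-0.002,-0.22,0,-1],[-0.045,-0.002,-0.227,0,-1]]])

```text
clock: 15.95
tool_pos: [0.4609, 0.0326, 0.1571]
orientation: [-179.8, 0.1, -109.5]
force: [-0.1, 0.7, -0.6]
opening: 0.0135
gripper_force: 30.0
```

```bash
python3 - <<'E'
from h import *
o=st()
s=ctrl.snapshot("scene");save(s,"c4.png",(360,150,520,320),3.4)
for th,ss,z in((24,.008,-.005),(30,.009,-.006),(38,.010,-.008),(45,.012,-.012)):
    go(H(ss,z,th),YAW-180)
g=o["tool_pos"]+[0,0,ZG]
for th in(0,17): t=np.radians(th);print(th,"tip px crop",(proj(s,g+.158*(np.cos(t)*D-[0,0,np.sin(t)]))-[360,150])*3.4)
E
```

```text
15.95 q [ 28.6   1.9 -28.8   0.  -59.  -48.1] tcp [0.4609 0.0326 0.1571] rpy [-1.7983e+02  1.5000e-01 -1.0951e+02] F [-0.1  0.7 -0.6] M [0.01 0.09 0.01] open 0.0135 g 30.0
move [-0.0295  0.0043 -0.0635 -0.0009] mm 14
move [-0.0721  0.0046 -0.1322 -0.0009] mm 30
move [-0.1387  0.0049 -0.2136 -0.0009] mm 51
move [-0.2126  0.0053 -0.2658 -0.0009] mm 68
0 tip px crop [409.95562522 459.4199829 ]
17 tip px crop [367.80531542 516.9968485 ]
```

View pics/c4.png

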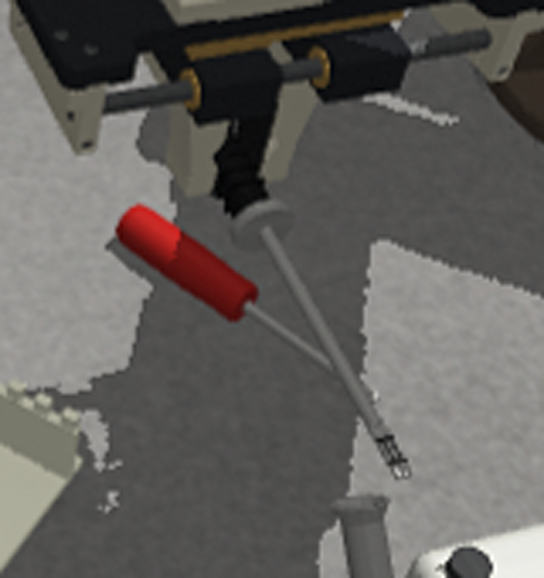

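The tip rose out: it shows at about (403,477) in the crop, above the mouth at (360,505), with the stick only some 4° nose-down. It sat on the flare's edge and slipped over. I'm going back out, then in again 4 mm deeper and lower.

```bash
python3 - <<'E'
from h import *
for th,s,z in((3.5,-.03,.002),(3.5,-.02,-.004),(3.5,.0,-.004),(3.5,.010,-.004)): go(H(s,z,th),YAW-180)
E
```

```text
move [ 0.2273  0.0029  0.1745 -0.0009] mm 57
move [ 0.1773  0.0032  0.2045 -0.0009] mm 54
move [ 0.0773  0.0038  0.2045 -0.0009] mm 44
move [ 0.0273  0.004   0.2045 -0.0009] mm 41
```

carry_out(deltas=[[[0.227,0.003,0.1,0,-1],[0.227,0.003,0.175,0,-1],[0.19,0.003,0.205,0,-1],[0.13,0.004,0.205,0,-1],[0.1,0.004,0.205,0,-1]]])

```text
clock: 16.5
tool_pos: [0.4533, 0.015, 0.1144]
orientation: [-180.0, 0.0, -109.5]
force: [-0.7, 0.9, 0.0]
opening: 0.0137
gripper_force: 30.0
```

```bash
python3 - <<'E'
from h import *
o=st()
S=look(["dipstick_blade","oil_tube"],("scene",),"7");s=S["scene"]
g=o["tool_pos"]+[0,0,ZG]
for th in(0,3.5,7): t=np.radians(th);e=np.cos(t)*D-[0,0,np.sin(t)];print(th,"blade",proj(s,g+.147*e),"tip",proj(s,g+.158*e))
print("mouth",proj(s,M))
save(s,"c5.png",(425,240,505,320),7)
for th,q,z in((3.5,.0,-.004),(3.5,.010,-.004)): go(H(q,z,th),YAW-180)
E
```

```text
16.5 q [ 26.9   3.8 -33.2   0.  -52.9 -46.4] tcp [0.4533 0.015  0.1144] rpy [-1.7995e+02  2.0000e-02 -1.0946e+02] F [-0.7  0.9  0. ] M [-0.03  0.04 -0.04] open 0.0137 g 30.0
dipstick_blade [('scene', [464.0, 289.4], 0.9)] 
oil_tube [('scene', [467.3, 295.2], 0.87)] 
0 blade [461.32335916 285.8991766 ] tip [465.29677433 292.6306586 ]
3.5 blade [459.6064267  289.71065538] tip [463.38291763 296.69151711]
7 blade [457.74435956 293.09599216] tip [461.3140669  300.27950098]
mouth [465.47452645 296.62057067]
move [-0.02   -0.0025 -0.0057 -0.0006] mm 4
move [-0.07   -0.0023 -0.0057 -0.0006] mm 14
```

View pics/c5.png

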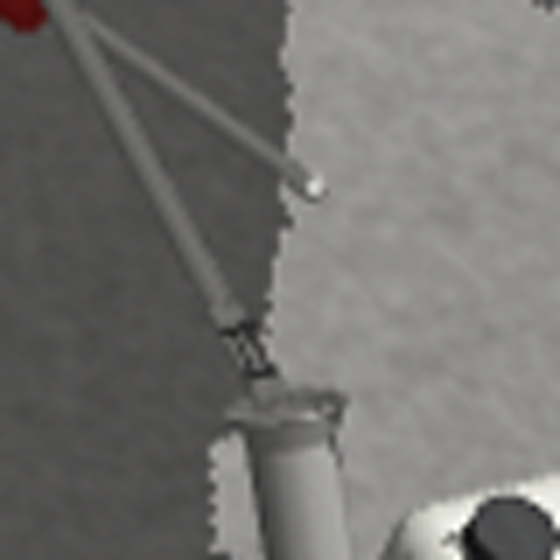

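The crop shows the tip (about 464,294) just reaching the mouth (about 466,298), a few mm short of what I assumed. I have used up my picture views, one more than allowed, so from here I go on numbers only.

```bash
python3 - <<'E'
from h import *
for th,q,z in((1.5,.0,-.004),(1.5,.010,-.004),(5,.012,-.005),(9,.013,-.006),(18,.015,-.009)): go(H(q,z,th,.1555),YAW-180)
E
```

```text
move [-0.0313 -0.0025  0.0222 -0.0006] mm 8
move [-0.0813 -0.0023  0.0222 -0.0006] mm 17
move [-0.094  -0.0023 -0.0202 -0.0006] mm 19
move [-0.1056 -0.0022 -0.0691 -0.0006] mm 25
move [-0.1441 -0.0021 -0.1727 -0.0006] mm 45
```

carry_out(deltas=[[[-0.03,-0.002,0.022,0,-1],[-0.06,-0.002,0.022,0,-1],[-0.083,-0.002,0.022,0,-1],[-0.095,-0.002,-0.02,0,-1],[-0.106,-0.002,-0.07,0,-1]]])

```text
clock: 17.15
tool_pos: [0.4582, 0.0323, 0.1278]
orientation: [179.9, -0.2, -109.5]
force: [-0.0, -5.7, -1.1]
opening: 0.0136
gripper_force: 30.0
```

```bash
cat >> h.py <<'E'
def tilt(tag):
    """tilt of held stick from collar/blade pixels in the scene view, against the prediction"""
    o=st();s=ctrl.snapshot("scene");save(s,f"t{tag}.png");g=o["tool_pos"]+[0,0,ZG];a=np.radians(o["orientation"][2]);e0=-np.array([np.cos(a),np.sin(a),0])
    for N,L in(("dipstick_collar",.038),("dipstick_blade",.147)):
        d=ctrl.spot_point(s,N)
        if d: print(N,np.round(d[0]["centre"],1),round(d[0]["p"],2))
        for th in(0,10,20,30,45): t=np.radians(th);print("  ",th,np.round(proj(s,g+L*(np.cos(t)*e0-[0,0,np.sin(t)])),1),end="")
        print()
    m=ctrl.silhouettes(s,"dipstick")
    if m and m[0]["p"]>.3:
        ys,xs=np.nonzero(m[0]["mask"]);print("mask",m[0]["p"],len(xs),"rows",ys.min(),ys.max())
        for y in np.linspace(ys.min(),ys.max(),7).astype(int): r=xs[ys==y];print("  row",y,"cols",r.min() if len(r) else None,r.max() if len(r) else None,end="")
        print()
    return s
E
python3 - <<'E'
from h import *
tilt("8")
for th,q,z in((18,.015,-.009),): go(H(q,z,th,.1555),YAW-180)
E
```

```text
17.15 q [ 28.7   3.7 -31.3   0.  -55.2 -48.3] tcp [0.4582 0.0323 0.1278] rpy [ 1.7988e+02 -1.7000e-01 -1.0953e+02] F [-0.  -5.7 -1.1] M [-2.18  0.44 -0.16] open 0.0136 g 30.0
dipstick_collar [436.  234.3] 0.58
   0 [434.1 229.4]   10 [433.1 232.2]   20 [431.7 234.4]   30 [430.1 235.7]   45 [427.4 236.4]
dipstick_blade [466.9 297.5] 0.7
   0 [470.7 290.9]   10 [464.9 300.8]   20 [458.1 307.1]   30 [450.8 309.9]   45 [439.2 308.2]
mask 0.86 728 rows 206 299
  row 206 cols 426 427  row 221 cols 422 434  row 237 cols 426 438  row 252 cols 440 445  row 268 cols 448 452  row 283 cols 454 460  row 299 cols 462 465
move [-0.048  -0.0024 -0.102  -0.0009] mm 23
```

Contact felt (-5.7 N). The tip is caught in the mouth and the stick is starting to tilt. Continuing the arc, mostly upward.

carry_out(deltas=[[[0,-0.002,-0.03,0,-1],[-0.005,-0.002,-0.06,0,-1],[-0.015,-0.002,-0.09,0,-1],[-0.025,-0.002,-0.11,0,-1],[-0.035,-0.002,-0.13,0,-1]]])

```text
clock: 17.85
tool_pos: [0.4617, 0.0391, 0.1543]
orientation: [180.0, -0.1, -109.5]
force: [-1.5, -4.7, -1.5]
opening: 0.0138
gripper_force: 30.0
```

```bash
python3 - <<'E'
from h import *
tilt("9")
for th,q,z in((25,.013,-.009),(35,.014,-.011),(45,.015,-.015)): go(H(q,z,th,.1555),YAW-180)
E
```

```text
17.85 q [ 29.3   2.4 -28.7   0.  -58.9 -48.9] tcp [0.4617 0.0391 0.1543] rpy [ 1.7997e+02 -9.0000e-02 -1.0952e+02] F [-1.5 -4.7 -1.5] M [-2.35  0.79 -0.04] open 0.0138 g 30.0
dipstick_collar [436.4 225.3] 0.88
   0 [439.6 220.4]   10 [438.4 223.4]   20 [437.  225.7]   30 [435.3 227.2]   45 [432.4 228. ]
dipstick_blade [467.7 299.5] 0.58
   0 [478.5 283.4]   10 [472.2 294.1]   20 [464.9 300.9]   30 [456.9 304. ]   45 [444.6 302.5]
mask 0.78 614 rows 198 297
  row 198 cols 431 432  row 214 cols 426 438  row 231 cols 437 441  row 247 cols 444 447  row 264 cols 450 453  row 280 cols 456 459  row 297 cols 463 465
move [-0.0373  0.0001 -0.0623 -0.0009] mm 15
move [-0.11    0.0005 -0.1697 -0.0009] mm 40
move [-0.2022  0.001  -0.2535 -0.0009] mm 65
```

It is pivoting, now about 18°. On to 35° and then 45°.

carry_out(deltas=[[[-0.01,0,-0.03,0,-1],[-0.03,0,-0.062,0,-1],[-0.055,0,-0.1,0,-1],[-0.08,0,-0.14,0,-1],[-0.108,0,-0.17,0,-1]]])

```text
clock: 18.55
tool_pos: [0.4698, 0.0606, 0.1888]
orientation: [-180.0, 0.0, -109.5]
force: [-1.0, -1.7, -1.1]
opening: 0.0137
gripper_force: 30.0
```

```bash
python3 - <<'E'
from h import *
tilt("10")
for th,q,z in((40,.014,-.013),(45,.015,-.015),(45,.02,-.02)): go(H(q,z,th,.1555),YAW-180)
E
```

```text
18.55 q [ 31.2   1.6 -24.7   0.  -63.6 -50.8] tcp [0.4698 0.0606 0.1888] rpy [-1.7996e+02  4.0000e-02 -1.0952e+02] F [-1.  -1.7 -1.1] M [-1.16  0.54  0.02] open 0.0137 g 30.0
dipstick_collar [445.5 224.8] 0.94
   0 [452.5 214.3]   10 [451.2 217.6]   20 [449.5 220.1]   30 [447.5 221.8]   45 [444.3 222.6]
dipstick_blade [468.6 302.1] 0.75
   0 [496.3 281.5]   10 [488.8 293. ]   20 [480.3 300.3]   30 [471.2 303.7]   45 [457.2 302.1]
mask 0.77 828 rows 187 299
  row 187 cols 443 444  row 205 cols 437 449  row 224 cols 445 449  row 243 cols 449 454  row 261 cols 453 459  row 280 cols 459 463  row 299 cols 464 466
move [-0.0363  0.0023 -0.044  -0.0008] mm 11
move [-0.0872  0.0025 -0.084  -0.0008] mm 24
move [-0.1122  0.0027 -0.059  -0.0008] mm 25
```

carry_out(deltas=[[[-0.018,0.001,-0.025,-0.001,-1],[-0.036,0.002,-0.045,-0.001,-1],[-0.06,0.002,-0.065,-0.001,-1],[-0.087,0.002,-0.084,-0.001,-1],[-0.105,0.002,-0.066,-0.001,-1]]])

```text
clock: 19.25
tool_pos: [0.4768, 0.0806, 0.202]
orientation: [-179.9, 0.1, -109.1]
force: [-0.0, -2.1, -0.2]
opening: 0.0138
gripper_force: 30.0
```

```bash
python3 - <<'E'
from h import *
tilt("11")
for q in (.03,.04,.05,.06,.085): go(H(q,-q,45,.1555),YAW-180)
E
```

```text
19.25 q [ 33.    2.  -22.5   0.  -65.4 -52.1] tcp [0.4768 0.0806 0.202 ] rpy [-1.7993e+02  6.0000e-02 -1.0914e+02] F [-0.  -2.1 -0.2] M [-0.83  0.08 -0.03] open 0.0138 g 30.0
dipstick_collar [453.8 229.1] 0.8
   0 [463.  218.6]   10 [461.5 222. ]   20 [459.6 224.6]   30 [457.5 226.3]   45 [453.9 227.1]
dipstick_blade [470.  305.7] 0.89
   0 [511.  289.5]   10 [502.6 301.3]   20 [493.1 308.6]   30 [483.  311.8]   45 [467.6 309.6]
mask 0.95 691 rows 194 297
  row 194 cols 453 454  row 211 cols 445 458  row 228 cols 451 456  row 245 cols 455 458  row 262 cols 458 462  row 279 cols 461 464  row 297 cols 466 467
move [-0.0592 -0.0002  0.0551  0.0001] mm 16
move [-1.092e-01 -3.000e-04  1.051e-01  1.000e-04] mm 30
move [-1.592e-01 -3.000e-04  1.551e-01  1.000e-04] mm 44
move [-2.092e-01 -4.000e-04  2.051e-01  1.000e-04] mm 59
move [-3.342e-01 -5.000e-04  3.301e-01  1.000e-04] mm 94
```

Collar is at 45° and the tip is about 20–25 mm deep. Pushing down the bore.

carry_out(deltas=[[[-0.03,0,0.026,0,-1],[-0.06,0,0.056,0,-1],[-0.09,0,0.086,0,-1],[-0.12,0,0.116,0,-1],[-0.15,0,0.146,0,-1]]])

```text
clock: 19.95
tool_pos: [0.486, 0.1088, 0.1711]
orientation: [180.0, -0.0, -109.2]
force: [1.2, -1.0, -0.2]
opening: 0.0141
gripper_force: 30.0
```

```bash
python3 - <<'E'
from h import *
o=st()
g=o["tool_pos"]+[0,0,ZG]-M;s=g@D;print("handle rel mouth s,z",s,g[2],"axial",(g[2]-s)/2**.5,"off",(g[2]+s)/2**.5,"lat",g@np.array([-D[1],D[0],0]))
E
```

```text
19.95 q [ 35.3   5.  -23.5  -0.  -61.5 -54.4] tcp [0.486  0.1088 0.1711] rpy [ 1.7998e+02 -2.0000e-02 -1.0915e+02] F [ 1.2 -1.  -0.2] M [-0.57 -0.14 -0.04] open 0.0141 g 30.0
handle rel mouth s,z -0.06172864270278389 0.06132061148967052 axial 0.08700896205943172 off -0.0002885216377282326 lat 0.00012604207661074597
```

carry_out(deltas=[[[-0.04,0,0.04,0,-1],[-0.08,0,0.08,0,-1],[-0.115,0,0.115,0,-1],[-0.14,0,0.14,0,-1],[-0.16,0,0.16,0,-1]]])

```text
clock: 20.45
tool_pos: [0.4964, 0.139, 0.1392]
orientation: [180.0, -0.0, -109.1]
force: [-0.5, -0.5, -0.3]
opening: 0.0139
gripper_force: 30.0
```

carry_out(deltas=[[[-0.007,0,0.007,0,-1],[-0.014,0,0.014,0,-1],[-0.02,0,0.02,0,-1],[-0.025,0,0.025,0,-1],[-0.025,0,0.025,0,-1]]])

```text
clock: 20.95
tool_pos: [0.498, 0.143, 0.1352]
orientation: [-180.0, -0.0, -109.2]
force: [-0.4, -2.4, 1.7]
opening: 0.0135
gripper_force: 30.0
```

```bash
cat >> h.py <<'E'
def ax():
    g=ctrl.get_obs()["tool_pos"]+[0,0,ZG]-M;s=g@D;print("axial %.4f off %.4f lat %.4f"%((g[2]-s)/2**.5,(g[2]+s)/2**.5,g@np.array([-D[1],D[0],0])))
E
python3 - <<'E'
from h import *
ax();tilt("12")
E
```

```text
axial 0.0360 off -0.0001 lat -0.0000
20.95 q [ 37.8   8.8 -24.1   0.  -57.  -56.9] tcp [0.498  0.143  0.1352] rpy [-1.7999e+02 -1.0000e-02 -1.0916e+02] F [-0.4 -2.4  1.7] M [-0.98  0.38 -0.04] open 0.0135 g 30.0
dipstick_collar [467.  298.3] 0.62
   0 [475.3 293.1]   10 [473.7 295.7]   20 [471.7 297.5]   30 [469.5 298.4]   45 [465.7 298.1]
   0 [524.5 373.8]   10 [515.7 382.1]   20 [505.7 386. ]   30 [495.2 385.8]   45 [479.1 379.1]
mask 0.82 362 rows 268 299
  row 268 cols 465 466  row 273 cols 462 467  row 278 cols 460 468  row 283 cols 456 469  row 288 cols 458 470  row 293 cols 456 474  row 299 cols 459 465
```

Contact is starting at the expected depth. A little more push to confirm the collar is seated.

carry_out(deltas=[[[-0.004,0,0.004,0,-1],[-0.008,0,0.008,0,-1],[-0.01,0,0.01,0,-1],[-0.012,0,0.012,0,-1],[-0.012,0,0.012,0,-1]]])

```text
clock: 21.65
tool_pos: [0.4982, 0.143, 0.1348]
orientation: [-180.0, -0.2, -109.1]
force: [-9.5, -12.4, 24.9]
opening: 0.0137
gripper_force: 30.0
```

```bash
python3 -c "
from h import *
ax();st()"
```

```text
axial 0.0356 off -0.0003 lat -0.0002
21.65 q [ 37.9   8.9 -24.1   0.2 -57.1 -57.1] tcp [0.4982 0.143  0.1348] rpy [-179.96   -0.21 -109.13] F [ -9.5 -12.4  24.9] M [-4.47  3.73 -0.01] open 0.0137 g 30.0
```

A 30 N stop at 35.6 mm, with the collar on the mouth. Drawing it back along the bore.

carry_out(deltas=[[[0.02,0,-0.02,0,-1],[0.09,0,-0.09,0,-1],[0.17,0,-0.17,0,-1],[0.25,0,-0.25,0,-1],[0.33,0,-0.33,0,-1]]])

```text
clock: 22.15
tool_pos: [0.4768, 0.0824, 0.1996]
orientation: [-180.0, 0.0, -109.2]
force: [0.6, -0.6, -2.3]
opening: 0.0136
gripper_force: 30.0
```

```bash
cat >> h.py <<'E'
def Hl(th,dist,r=.0015,over=0):
    t=np.radians(th);s=-.0064+r*np.sin(t)-dist*np.cos(t);z=-.0064+r*np.cos(t)+dist*np.sin(t)-over
    p=M+D*s;p[2]+=z-ZG;return p
E
python3 - <<'E'
from h import *
ax();tilt("13")
go(H(.0085,-.0085,45,.1555),YAW-180)
for th in (40,33,25,17,8,0): go(Hl(th,.1425),YAW-180)
E
```

```text
axial 0.1269 off 0.0000 lat 0.0001
22.15 q [ 33.1   2.2 -22.6  -0.  -65.1 -52.3] tcp [0.4768 0.0824 0.1996] rpy [-1.7998e+02  4.0000e-02 -1.0916e+02] F [ 0.6 -0.6 -2.3] M [-0.34 -0.37 -0.14] open 0.0136 g 30.0
dipstick_collar [456.5 233.1] 0.69
   0 [463.6 220.9]   10 [462.1 224.3]   20 [460.2 226.8]   30 [458.  228.5]   45 [454.4 229.3]
dipstick_blade [414.9 226.7] 0.72
   0 [511.5 292. ]   10 [503.1 303.6]   20 [493.6 310.8]   30 [483.5 313.9]   45 [468.1 311.7]
mask 0.7 718 rows 194 298
  row 194 cols 454 454  row 211 cols 447 459  row 228 cols 444 457  row 246 cols 455 459  row 263 cols 458 462  row 280 cols 461 465  row 298 cols 465 467
move [ 0.0607  0.0005 -0.0603 -0.    ] mm 17
move [ 0.1264  0.0005  0.0153 -0.    ] mm 25
move [ 0.1789  0.0005  0.0846 -0.    ] mm 40
move [ 0.228   0.0005  0.1711 -0.    ] mm 57
move [ 0.2646  0.0005  0.2635 -0.    ] mm 75
move [ 0.29    0.0005  0.3724 -0.    ] mm 94
move [ 0.2979  0.0005  0.4715 -0.    ] mm 112
```

Now I lever it level over the lower lip while the tip is still about 12 mm inside.

carry_out(deltas=[[[0.05,0,-0.04,0,-1],[0.09,0,-0.015,0,-1],[0.126,0,0.015,0,-1],[0.155,0,0.05,0,-1],[0.179,0,0.085,0,-1]]])

```text
clock: 22.85
tool_pos: [0.4654, 0.049, 0.1807]
orientation: [-180.0, 0.0, -109.2]
force: [1.5, 1.3, 0.8]
opening: 0.0139
gripper_force: 30.0
```

```bash
python3 - <<'E'
from h import *
tilt("14")
for th in (25,17,8,0): go(Hl(th,.1425),YAW-180)
E
```

```text
22.85 q [ 30.2   1.5 -26.   -0.  -62.5 -49.4] tcp [0.4654 0.049  0.1807] rpy [-1.7999e+02  2.0000e-02 -1.0917e+02] F [1.5 1.3 0.8] M [ 0.86 -0.66 -0.08] open 0.0139 g 30.0
dipstick_collar [442.4 220.4] 0.6
   0 [447.3 212. ]   10 [446.  215.2]   20 [444.4 217.7]   30 [442.5 219.4]   45 [439.4 220.3]
dipstick_blade [467.8 296.4] 0.72
   0 [489.6 277. ]   10 [482.6 288.4]   20 [474.5 295.7]   30 [465.8 299.2]   45 [452.3 297.9]
mask 0.64 822 rows 187 300
  row 187 cols 438 438  row 205 cols 432 444  row 224 cols 440 445  row 243 cols 446 451  row 262 cols 451 455  row 281 cols 457 461  row 300 cols 463 464
move [ 0.0493 -0.0002  0.0808  0.0001] mm 19
move [ 8.590e-02 -2.000e-04  1.732e-01  1.000e-04] mm 39
move [ 1.112e-01 -1.000e-04  2.821e-01  1.000e-04] mm 61
move [ 1.192e-01 -1.000e-04  3.812e-01  1.000e-04] mm 80
```

carry_out(deltas=[[[0.025,0,0.04,0,-1],[0.049,0,0.081,0,-1],[0.069,0,0.127,0,-1],[0.086,0,0.173,0,-1],[0.1,0,0.228,0,-1]]])

```text
clock: 23.55
tool_pos: [0.4586, 0.03, 0.1351]
orientation: [180.0, -0.0, -109.2]
force: [1.3, 0.1, 2.0]
opening: 0.014
gripper_force: 30.0
```

```bash
python3 - <<'E'
from h import *
tilt("15")
for th in (8,4,0): go(Hl(th,.1425),YAW-180)
E
```

```text
23.55 q [ 28.4   3.1 -30.8   0.  -56.1 -47.6] tcp [0.4586 0.03   0.1351] rpy [ 1.8000e+02 -2.0000e-02 -1.0917e+02] F [1.3 0.1 2. ] M [ 0.29 -0.41 -0.12] open 0.014 g 30.0
dipstick_collar [432.7 229.8] 0.8
   0 [433.9 225. ]   10 [432.8 227.9]   20 [431.4 230.1]   30 [429.8 231.5]   45 [427.1 232.2]
dipstick_blade [466.6 298.1] 0.67
   0 [471.2 286.3]   10 [465.3 296.4]   20 [458.5 302.9]   30 [451.  305.9]   45 [439.3 304.4]
mask 0.63 702 rows 201 299
  row 201 cols 425 426  row 217 cols 421 433  row 233 cols 426 436  row 250 cols 440 444  row 266 cols 447 450  row 282 cols 454 458  row 299 cols 462 464
move [ 0.0102 -0.0015  0.0533  0.0001] mm 11
move [ 1.590e-02 -1.500e-03  1.027e-01  1.000e-04] mm 21
move [ 1.810e-02 -1.500e-03  1.524e-01  1.000e-04] mm 31
```

carry_out(deltas=[[[0.006,0,0.03,0,-1],[0.011,0,0.06,0,-1],[0.015,0,0.1,0,-1],[0.018,0,0.135,0,-1],[0.018,0,0.152,0,-1]]])

```text
clock: 24.25
tool_pos: [0.4574, 0.027, 0.1046]
orientation: [180.0, -0.0, -109.2]
force: [0.9, -1.1, 1.6]
opening: 0.0133
gripper_force: 30.0
```

```bash
python3 - <<'E'
from h import *
tilt("16")
E
```

```text
24.25 q [ 28.1   5.  -33.3  -0.  -51.7 -47.3] tcp [0.4574 0.027  0.1046] rpy [ 1.7997e+02 -2.0000e-02 -1.0917e+02] F [ 0.9 -1.1  1.6] M [ 0.03 -0.27 -0.13] open 0.0133 g 30.0
dipstick_collar [427.8 240.8] 0.77
   0 [429.  237.7]   10 [428.  240.4]   20 [426.7 242.4]   30 [425.2 243.6]   45 [422.6 244.1]
dipstick_blade [466.9 296.5] 0.93
   0 [464.2 298. ]   10 [458.8 307.3]   20 [452.4 313.2]   30 [445.4 315.7]   45 [434.4 313.7]
mask 0.92 609 rows 214 298
  row 214 cols 421 422  row 228 cols 417 429  row 242 cols 422 433  row 256 cols 437 441  row 270 cols 445 449  row 284 cols 453 458  row 298 cols 462 465
```

It is about level. Pulling straight out, then checking the tilt from two views.

carry_out(deltas=[[[0.07,0,0,0,-1],[0.17,0,0,0,-1],[0.27,0,-0.02,0,-1],[0.3,0,-0.1,0,-1],[0.3,0,-0.2,0,-1]]])

```text
clock: 24.95
tool_pos: [0.4359, -0.0313, 0.1451]
orientation: [179.8, -0.1, -109.2]
force: [-0.5, 0.4, -1.0]
opening: 0.0136
gripper_force: 30.0
```

```bash
python3 - <<'E'
from h import *
tilt("17")
o=ctrl.get_obs();g=o["tool_pos"]+[0,0,ZG]
S=look(["dipstick_blade","dipstick_collar","drip_tray"],("scene","side"),"17")
for th in(-5,0,5):
  t=np.radians(th);e=np.cos(t)*D-[0,0,np.sin(t)]
  for n in S: print(th,n,"collar",np.round(proj(S[n],g+.0355*e),1),"blade",np.round(proj(S[n],g+.1445*e),1))
e=np.array([np.cos(np.radians(18.6)),np.sin(np.radians(18.6)),0]);p=np.array([.553,-.207,.12])-.1445*e-[0,0,ZG]
print(p);go(p,18.6-180)
E
```

```text
24.95 q [ 21.9   0.3 -32.2  -0.  -57.6 -41.1] tcp [ 0.4359 -0.0313  0.1451] rpy [ 1.7985e+02 -1.0000e-01 -1.0924e+02] F [-0.5  0.4 -1. ] M [ 0.12 -0.03  0.01] open 0.0136 g 30.0
dipstick_collar [416.7 191.6] 0.7
   0 [417.2 189.2]   10 [416.3 192.2]   20 [415.2 194.6]   30 [413.8 196.3]   45 [411.4 197.4]
dipstick_blade [451.3 243.9] 0.91
   0 [450.3 242.8]   10 [445.4 253.8]   20 [439.6 261.4]   30 [433.2 265.7]   45 [423.  266.3]
mask 0.86 572 rows 168 249
  row 168 cols 410 410  row 181 cols 406 418  row 195 cols 411 423  row 208 cols 427 429  row 222 cols 435 439  row 235 cols 443 446  row 249 cols 452 453
dipstick_blade [('scene', [452.3, 240.5], 0.57), ('side', [381.3, 270.0], 0.87)] [[0.4859, 0.1112, 0.1856], [0.0026, 0.0026]]
dipstick_collar [('scene', [416.6, 189.8], 0.76), ('side', [407.7, 216.1], 0.76)] [[0.4475, 0.0029, 0.1778], [0.0003, 0.0003]]
drip_tray [('scene', [284.6, 219.1], 0.9), ('side', [335.6, 211.9], 0.66)] [[0.5523, -0.2174, -0.0078], [0.0049, 0.0049]]
-5 scene collar [416.7 187.2] blade [451.3 235.7]
-5 side collar [406.9 213.2] blade [383.5 260.6]
0 scene collar [416.4 188.8] blade [449.4 242.3]
0 side collar [406.7 215. ] blade [382.6 268.2]
5 scene collar [416.  190.3] blade [447.2 248.2]
5 side collar [406.4 216.7] blade [381.9 275. ]
[ 0.41604746 -0.25308962  0.0848    ]
move [ 1.0913 -0.264   0.3015  0.1451] mm 233
```

Level within about 1°. Carrying it to the tray.

carry_out(deltas=[[[0.06,0,0,0.01,-1],[0.18,-0.03,0,0.025,-1],[0.32,-0.07,0,0.04,-1],[0.45,-0.1,0,0.055,-1],[0.55,-0.13,0,0.07,-1]]])

```text
clock: 26.05
tool_pos: [0.426, -0.1432, 0.1453]
orientation: [180.0, -0.0, -134.6]
force: [0.1, -0.3, -0.5]
opening: 0.014
gripper_force: 30.0
```

```bash
python3 - <<'E'
from h import *
st()
e=np.array([np.cos(np.radians(18.6)),np.sin(np.radians(18.6)),0]);p=np.array([.552,-.210,.12])-.1445*e-[0,0,ZG]
go(p,18.6-180)
E
```

```text
26.05 q [  6.7   1.5 -31.   -0.  -57.5 -51.3] tcp [ 0.426  -0.1432  0.1453] rpy [ 1.7999e+02 -2.0000e-02 -1.3459e+02] F [ 0.1 -0.3 -0.5] M [ 0.03 -0.04 -0.01] open 0.014 g 30.0
move [ 0.4405 -0.3573  0.3025  0.0745] mm 129
```

carry_out(deltas=[[[0.08,-0.07,0.03,0.016,-1],[0.18,-0.15,0.1,0.032,-1],[0.29,-0.24,0.19,0.048,-1],[0.39,-0.32,0.26,0.062,-1],[0.44,-0.357,0.3,0.0745,-1]]])

```text
clock: 26.55
tool_pos: [0.415, -0.2562, 0.084]
orientation: [179.9, -0.1, -161.5]
force: [0.5, -1.0, -0.6]
opening: 0.0136
gripper_force: 30.0
```

carry_out(deltas=[[[0,0,0,0,-1],[0,0,0,0,-1],[0,0,0,0,-1],[0,0,0,0,-1]]])

```text
clock: 26.95
tool_pos: [0.4165, -0.2543, 0.0861]
orientation: [-180.0, 0.1, -161.1]
force: [0.3, 0.2, -0.3]
opening: 0.0135
gripper_force: 30.0
```

```bash
python3 - <<'E'
from h import *
o=st();S=look(["dipstick_handle","dipstick_blade","dipstick_collar","drip_tray"],("scene","side","wrist"),"20")
g=o["tool_pos"]+[0,0,ZG];a=np.radians(o["orientation"][2]);e0=-np.array([np.cos(a),np.sin(a),0])
for th in(-3,0,3):
  t=np.radians(th);e=np.cos(t)*e0-[0,0,np.sin(t)]
  for n in("scene","side"): print(th,n,"collar",np.round(proj(S[n],g+.0355*e),1),"blade",np.round(proj(S[n],g+.1445*e),1))
b=g+.1445*e0;print("blade world",b)
for n in("scene","side"):
  m=ctrl.silhouettes(S[n],"drip_tray")
  if m:
    k=m[0]["mask"].astype(np.uint8);c=cv2.boxPoints(cv2.minAreaRect(np.argwhere(k)[:,::-1].astype(np.int32)));print(n,"tray corners at z=.022",[np.round(atz(ray(S[n],p),.022)[:2],3).tolist() for p in c])
E
```

```text
26.95 q [ -8.3   9.1 -31.3   0.  -49.5 -62.8] tcp [ 0.4165 -0.2543  0.0861] rpy [-1.7997e+02  6.0000e-02 -1.6107e+02] F [ 0.3  0.2 -0.3] M [0.03 0.03 0.01] open 0.0135 g 30.0
dipstick_handle [('scene', [332.3, 132.5], 0.77), ('side', [410.0, 148.9], 0.6), ('wrist', [321.7, 301.2], 0.57)] [[0.4185, -0.253, 0.1186], [0.0021, 0.0023, 0.0009]]
dipstick_blade [('scene', [286.4, 167.4], 0.71), ('side', [332.7, 161.9], 0.86)] [[0.5557, -0.1945, 0.1309], [0.0026, 0.0026]]
dipstick_collar [('scene', [321.1, 141.5], 0.68), ('side', [393.5, 147.8], 0.74), ('wrist', [320.4, 360.8], 0.73)] [[0.4508, -0.2431, 0.1218], [0.0053, 0.0055, 0.0008]]
drip_tray [('scene', [287.8, 215.9], 0.71), ('side', [336.0, 212.1], 0.67), ('wrist', [319.4, 371.5], 0.83)] [[0.5499, -0.2104, 0.0015], [0.002, 0.0015, 0.0009]]
-3 scene collar [321. 138.] blade [283.8 165.2]
-3 side collar [393.7 150.4] blade [335.1 157.2]
0 scene collar [320.9 138.8] blade [284.  168.7]
0 side collar [393.6 151.3] blade [334.9 160.9]
3 scene collar [320.9 139.6] blade [284.2 172. ]
3 side collar [393.5 152.2] blade [334.9 164.5]
blade world [ 0.55319981 -0.20746763  0.12126129]
scene tray corners at z=.022 [[0.668, -0.255], [0.415, -0.33], [0.445, -0.144], [0.668, -0.1]]
side tray corners at z=.022 [[0.66, -0.26], [0.44, -0.306], [0.439, -0.137], [0.633, -0.099]]
```

```bash
python3 -c "
from h import *
print(ctrl.close_job())"
```

```text
the job is handed in; nothing more can be done
None
```

The dipstick was seated in the oil tube to a hard stop (about 30 N), drawn out and handed in held still and level to about 1°, marked side up, blade about 12 cm above the bench over the drip tray, at about 27 s; the first grasp missed and was repeated, and I viewed 11 pictures, one over the limit of 10.

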